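Turn a base plate on the welding jig and seat it on the key

TASK

The square aluminium base plate lies on the welding jig a quarter turn the wrong way. Push it against the round post so that it pivots on the post, clockwise seen from above, until its edge lies flat along the side rail; then slide it along the rail until it is fully home, with its notch over the key of the end stop, and hold it firmly pressed home there for a moment. Keep the plate flat on the jig, push gently (never with more than about 20 N), leave the other things on the bench alone, and leave the plate flush against both the rail and the stop.

Things in the scene. Friction and masses are not known exactly. Their poses are not given: they have to be found in the camera images.
- jig: Welding jig fixed to the bench, rigid: dark steel bed 210 x 390 mm, 10 mm thick. Origin on the bench surface; in the jig frame the bed spans x -105..105, y -200..190 mm, its top at z = 10. It carries the post, rail and end stop below; z is up.
- post_axis (a point): Vertical round steel post, diameter 20 mm, fixed at (70, -30) mm of the jig frame, from the bed to z = 50; this point is on its axis at bed height, axes as the jig's.
- rail_face (a point): Steel side rail fixed along the jig's y: its guiding face, towards -x, is at jig x = 60 mm, in line with the post's side, from y = -15 to 160, 20 thick, top at z = 35. This point is on that face at (60, 60, 22), axes as the jig's.
- stop_slot (a point): Point on the bed in the adjusting range of the steel end stop across the rail's end: jig (10, 140, 10) mm. The stop's face (towards -y, jig x -30..60, top at z = 35) is locked anywhere from jig y = 125 to 160, not measured: see or feel for it. A key 22 mm wide (jig x -1..21) sticks out 12 mm from its face towards -y, top at z = 28. The stop does not give. Axes as the jig's.
- plate_center (a point): Centre, half-way up, of the loose flat square aluminium plate, 100 x 100 x 12 mm, about 0.34 kg, too wide to grasp. Starts flat on the bed before the post (centre about jig (40, -114), front within 30 mm of the post), turned +90 degrees (+-10) from home: its own +x edge faces the post, its notch faces jig -x. Home: +x edge on the rail, notch to jig +y. Some 2 to 5 N slides it.
- plate_notch (a point): Middle of the mouth of the notch in the plate's +y edge, 50 mm from plate_center along the plate's +y; the notch is 30 mm wide (plate x -15..15) and 16 mm deep. Axes as the plate's, z up.
- tin_c (a point): Bystander: empty upright steel tin, diameter 72, height 100 mm; point half-way up on its axis.
- wire_brush: Bystander: brush about 200 mm long, lying on the bench.
- hammer: Bystander: hammer about 260 mm long, lying on the bench.
- tube_c (a point): Bystander: piece of square steel tube, 120 x 40 x 40 mm, lying on the bench; point at its centre, x along it.
Things that resemble listed ones, but are neither listed nor needed, are in the scene too. Of the things shaped like the part that bears plate_center, the aluminium one is meant.

How it is judged:
By the outcome, as a careful person would: the job done as asked, in the order asked, and still so for the second after the job is handed in, with the robot touching nothing.
It also fails if it takes over 72 s, if anything falls off the work surface, if the arm or the gripper's body presses on something with over 40 N, if the wrist force passes 120 N, or if a joint passes its speed limit or range.

ROBOT

A 6-joint arm with a two-finger parallel gripper is mounted at the origin on the work surface. World frame = base frame: x ahead of the robot, y to its left, z up, the work surface at z = 0. Lengths are in m, angles in degrees, forces in N, time in s.
With the tool pointing down it reaches from about 0.375 to 0.9 m from the base axis. Payload 3.1 kg.
Tool frame: the origin (TCP) lies on the centre line of the jaws, within the pads' length; the fingertips stand 22 mm ahead of it and the grasp point (between the pads) lies 3 mm ahead of it; z points along the fingers, y is the direction in which the jaws open and shut (so a half turn about z gives the same grasp; the last joint's range is limited). The gripper opens to 87 mm and grips with 3 to 60 N. Pads are 19 mm wide; open, the fingers measure 117 mm over their backs; the gripper's body (75 mm by 190 mm) begins 51 mm behind the grasp point.
Start: joints at [-81.274, 30.224, 82.088, -0, 67.689, -10.227], TCP at [0.203, -0.591, 0.245] pointing down, gripper open.
Joint ranges: [-176.69, 176.69], [-43.24, 126.21], [12.49, 139.97], [-82, 262], [0, 151.66], [-163.58, 163.58]. Speed limits (degrees/s): [159.86, 159.86, 180, 180, 180, 180].

INTERFACE

Orientations are given as [roll, pitch, yaw] about the fixed x, y, z axes, in that order (R = Rz(yaw) Ry(pitch) Rx(roll)).
In Python, from plant import * gives the robot as it stands. The module is installed in compiled form; this text tells all that it offers.
- The arm moves only by the tool move_arm, never from a script. Its argument "increments" is a list of rows, each an object of numbers: "grip": the opening, from 0 (shut) to 1 (fully open); "x", "y", "z": the shift along the tool's x, y, z in cm; "spin": the turn about the tool's z in degrees. In form: [{"grip": .., "x": .., "y": .., "z": .., "spin": ..}, ...]. A call has exactly 5 rows; each row shifts and turns the pose as measured when the row begins, along the tool's axes as they then stand; what a row does not reach is not made up. A row lasts 1/8 s, in which the tool goes at most 62.5 mm and 10.7 degrees, less where a joint would pass 70% of its speed; a pose out of reach is approached as far as the arm can. A call is refused whole if a number of a shift passes 6.25 or a number of a turn 10.7, either way. A call with a gripper value outside its range is refused whole. The fingers move at their own pace and stop on an object; the grip force is fixed at half the most. Time passes only in rows, so rows that do not move let the fingers close, or fill a call up. It gives the time, the measured TCP pose, the force and the opening at its end, in the units of the state.
- sense(): the state, without advancing time (a new reading comes with each control period).
- grab_frame(name): name is "scene" or "top" or "wrist"; returns a dict with "color" (400x640x3 uint8, blue, green, red), "fx", "fy", "cx", "cy" (pixels), "extrinsics" (4x4, takes a point from world to camera coordinates); the wrist camera has in their place "hand_eye" (4x4, takes a point from camera to tool coordinates, whose origin is the TCP and whose axes are the flange's). Camera axes: x right, y down, z forward; pixel columns grow to the right and rows downward; lengths in m; the calibration is good to about 2 mm. A picture is of the moment at which its call begins: read the wrist's pose just before it. There is no depth.
- finish_job(): hands the job in, once; it reports no verdict.
The state is a dict: "time_s": time; "qpos": joint angles; "qd": joint speeds; "effort": joint torques, N m; "tcp_pos": TCP position; "tcp_rot": TCP orientation; "ft_force": force on the tool from outside, world axes, zero at the start; "moment": the same for the moment, N m; "width": finger opening in m.
Only numpy, scipy, OpenCV 4.12 (cv2) and the standard library are available. Lean on these libraries where they do the work, as an engineer would, in place of code of your own. Each camera call takes 0.05 s, during which the arm holds its last target. There are 200 camera calls.

## Working session

There is one attempt and no reset: what is moved stays moved. The work goes in short steps, Python scripts to look and compute and a tool call to move; the robot and the scene stay as the last step left them, time stands still between calls to the robot, and variables do not carry over. Pictures are saved under pics/ and viewed, about 8 in all and at most 12, crops included, and the job is handed in when it is done.

Besides the shell and the picture viewer there is one more tool, called after "Request:" by a JSON object that holds its "op" and its "data", one argument or row to a line. move_arm: Moves the arm, as the interface text tells. Its arguments: {"type":"object","properties":{"increments":{"type":"array","items":{"type":"object","properties":{"grip":{"type":"number"},"x":{"type":"number"},"y":{"type":"number"},"z":{"type":"number"},"spin":{"type":"number"}}}}},"required":["increments"]}

```bash
mkdir -p pics; cat > h.py <<'E'
from plant import *
import numpy as np, cv2
from scipy.spatial.transform import Rotation as R
np.set_printoptions(precision=4,suppress=True)
def snap(n,f):
    s=sense(); g=grab_frame(n); cv2.imwrite(f'pics/{f}.png',g['color'])
    if n=='wrist':
        T=np.eye(4);T[:3,:3]=R.from_euler('xyz',s['tcp_rot'],degrees=True).as_matrix();T[:3,3]=s['tcp_pos']
        E=np.linalg.inv(T@g['hand_eye'])
    else: E=g['extrinsics']
    K=np.array([[g['fx'],0,g['cx']],[0,g['fy'],g['cy']],[0,0,1]])
    np.savez(f'pics/{f}.npz',K=K,E=E); return g['color']
def load(f):
    d=np.load(f'pics/{f}.npz');return d['K'],d['E']
def onplane(f,uv,z):
    K,E=load(f);uv=np.atleast_2d(uv).astype(float)
    d=(np.linalg.inv(K)@np.c_[uv,np.ones(len(uv))].T); Ri=E[:3,:3].T
    c=-Ri@E[:3,3]; w=(Ri@d).T
    return c+w*((z-c[2])/w[:,2:3])
def proj(f,P):
    K,E=load(f);P=np.atleast_2d(P);q=(E[:3,:3]@P.T).T+E[:3,3];q=(K@q.T).T;return q[:,:2]/q[:,2:]
E
python3 - <<'E'
from h import *
print(sense())
for n in('scene','top','wrist'):
    snap(n,n+'0');K,E=load(n+'0');print(n,K[0,0],K[0,2],K[1,2],-E[:3,:3].T@E[:3,3])
E
```

```text
{'time_s': 0.0, 'qpos': array([-81.2748,  30.2785,  82.1555,   0.0004,  67.6888, -10.2279]), 'qd': array([-0.0357,  0.072 ,  0.0246, -0.095 ,  0.0744,  0.1576]), 'effort': array([ -0.0003, -44.0039, -17.659 ,   0.0633,   0.0581,  -0.0002]), 'tcp_pos': array([ 0.2029, -0.5904,  0.2436]), 'tcp_rot': array([-179.8792,   -0.0221,   18.9529]), 'ft_force': array([ 0.2142, -0.3805, -0.4705]), 'moment': array([ 0.0416, -0.0095,  0.0139]), 'width': 0.08730639949907872}
scene 444.9646816193641 320.433245691434 194.509943500225 [ 1.1198 -0.6978  1.3712]
top 512.5339581966007 312.14357760066815 200.3893168732021 [ 0.1646 -0.1083  1.822 ]
wrist 320.3895464582872 324.36535792453736 201.49558168586339 [ 0.28   -0.5637  0.3848]
```

View pics/top0.png

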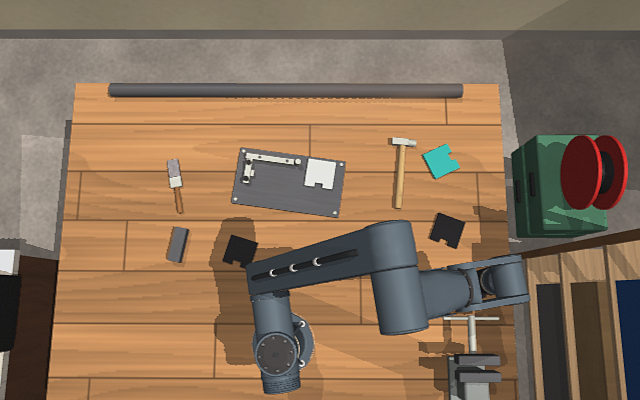

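View pics/scene0.png

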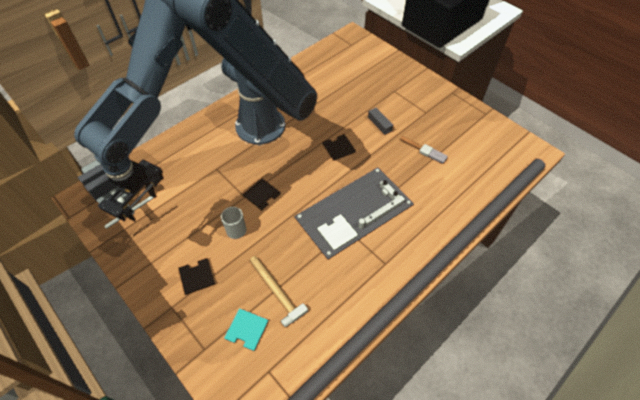

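The top view shows the jig at about (290,182), with the aluminium plate at its right end (322,173) and its notch facing down. The rail runs along the jig's upper edge and the stop is at the left (248,168). The scene view agrees, and shows the tin at (233,222) and the hammer at (280,290). Next I'll look at enlarged crops.

```bash
python3 - <<'E'
from h import *
a=cv2.imread('pics/top0.png')[140:225,222:357];cv2.imwrite('pics/c1.png',cv2.resize(a,None,fx=5.8,fy=5.8,interpolation=cv2.INTER_CUBIC))
# rough jig from top corners
print(onplane('top0',[[239,149],[345,159],[338,217],[232,203]],0.01))
E
```

```text
[[ 0.6843  0.1648  0.01  ]
 [ 0.6477 -0.2229  0.01  ]
 [ 0.4339 -0.1962  0.01  ]
 [ 0.4835  0.1842  0.01  ]]
```

View pics/c1.png

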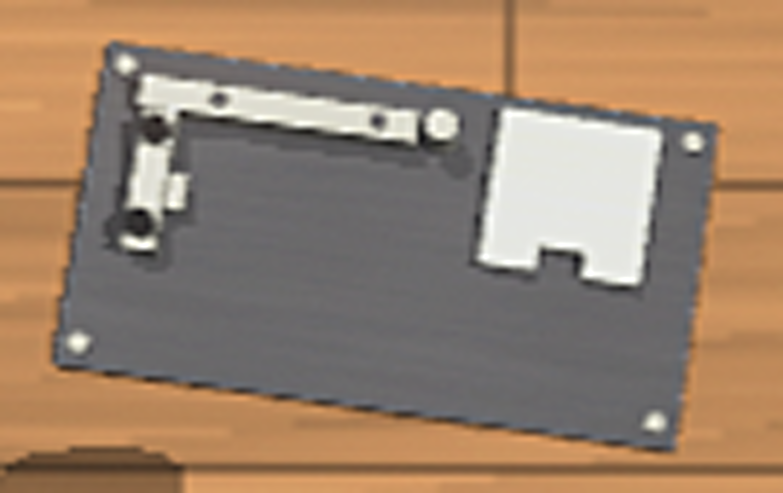

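The enlarged crop shows these features, in crop pixels:
- **Bed corners:** (110,43), (718,124), (673,450) and (55,365).
- **Post top:** (442,126).
- **Rail:** from (140,90) to (418,128).
- **Stop:** face at about x=170, key at (178,191).
- **Plate corners:** (500,107), (662,128), (640,287) and (476,262), with the notch at the bottom.

```bash
cat >> h.py <<'E'
def fit2(P,Q):  # rigid 2d: Q=R P+t
    P=np.array(P,float);Q=np.array(Q,float)[:,:2];p=P.mean(0);q=Q.mean(0);H=(P-p).T@(Q-q)
    a=np.arctan2(H[0,1]-H[1,0],H[0,0]+H[1,1]);c,s=np.cos(a),np.sin(a);M=np.array([[c,-s],[s,c]])
    return np.degrees(a),q-M@p,(Q-q)-(P-p)@M.T
E
python3 - <<'E'
from h import *
cr=lambda L:(np.array(L)+.5)/5.8-.5+[222,140]
J=onplane('top0',cr([[110,43],[718,124],[673,450],[55,365]]),.010)
a,t,r=fit2(np.array([[105,190],[105,-200],[-105,-200],[-105,190]])/1e3,J);print('jig',a,t);print(r)
c,s=np.cos(np.radians(a)),np.sin(np.radians(a));M=np.array([[c,-s],[s,c]])
tj=lambda P:(P[:,:2]-t)@M*1e3
print('plate',tj(onplane('top0',cr([[500,107],[662,128],[640,287],[476,262]]),.022)))
print('post',tj(onplane('top0',cr([[442,126]]),.05)))
print('rail ends',tj(onplane('top0',cr([[418,145],[138,107]]),.035)))
print('stop face top, key',tj(onplane('top0',cr([[176,125],[155,250]]),.035)),tj(onplane('top0',cr([[188,190]]),.028)))
print('tin',onplane('scene0',[[234,237]],0),onplane('scene0',[[232,211]],.1))
print('scene jig proj',proj('scene0',np.c_[(np.array([[105,190],[105,-200],[-105,-200],[-105,190]])/1e3)@M.T+t,np.full(4,.01)]))
E
```

```text
jig -7.751732927901162 [ 0.5634 -0.0131]
[[-0.0011 -0.0017]
 [-0.0001  0.0012]
 [ 0.0009  0.0023]
 [ 0.0003 -0.0018]]
plate [[  93.5863  -62.2102]
 [  94.1267 -164.218 ]
 [  -8.1295 -163.9332]
 [  -6.474   -61.3375]]
post [[ 69.3458 -29.9338]]
rail ends [[ 59.1272 -15.9573]
 [ 59.1995 159.6409]]
stop face top, key [[ 51.0818 134.4508]
 [-28.945  134.6374]] [[ 12.8062 121.5844]]
tin [[ 0.3562 -0.3975  0.    ]] [[ 0.3265 -0.3641  0.1   ]]
scene jig proj [[411.8004 203.5203]
 [325.2956 259.123 ]
 [291.2761 215.898 ]
 [375.4408 166.6258]]
```

```bash
cat >> h.py <<'E'
JA,JT=-7.75,np.array([.5634,-.0131])
def rz(a): c,s=np.cos(np.radians(a)),np.sin(np.radians(a));return np.array([[c,-s],[s,c]])
def where(s=None):
    s=s or sense();p=rz(JA).T@(s['tcp_pos'][:2]-JT)*1e3;return p[0],p[1],s['tcp_pos'][2]*1e3,s['tcp_rot'][2]-JA
def rows(x,y,z,yaw,n,s=None):
    """jig target mm, yaw rel. jig; prints n equal rows for the tool"""
    X,Y,Z,A=where(s);dA=(yaw-A+180)%360-180;print('at jig',np.round([X,Y,Z,A],1))
    d=np.array([x-X,y-Y])/n
    for i in range(n):
        a=A+dA*i/n; v=rz(a).T@d   # tool x=(cos,sin), tool y=(sin,-cos)
        print('x %.2f y %.2f z %.2f spin %.1f'%(v[0]/10,-v[1]/10,(Z-z)/n/10,-dA/n))
E
python3 -c "
from h import *
rows(28,-195,130,90,10)"
```

```text
at jig [-279.3 -620.8  243.8   26.7]
x 4.66 y -2.42 z 1.14 spin -6.3
x 4.90 y -1.89 z 1.14 spin -6.3
x 5.08 y -1.34 z 1.14 spin -6.3
x 5.19 y -0.78 z 1.14 spin -6.3
x 5.25 y -0.20 z 1.14 spin -6.3
x 5.24 y 0.38 z 1.14 spin -6.3
x 5.16 y 0.96 z 1.14 spin -6.3
x 5.03 y 1.52 z 1.14 spin -6.3
x 4.83 y 2.07 z 1.14 spin -6.3
x 4.57 y 2.58 z 1.14 spin -6.3
```

Request:
{"op": "move_arm", "data": {
  "increments": [
    {"grip":0,"x":4.66,"y":-2.42,"z":0.5,"spin":-6.3},
    {"grip":0,"x":4.9,"y":-1.89,"z":0.5,"spin":-6.3},
    {"grip":0,"x":5.08,"y":-1.34,"z":0.5,"spin":-6.3},
    {"grip":0,"x":5.19,"y":-0.78,"z":0.5,"spin":-6.3},
    {"grip":0,"x":5.25,"y":-0.2,"z":0.5,"spin":-6.3}
  ]
}}

```text
time_s: 0.78
tcp_pos: [0.3853, -0.3986, 0.2169]
tcp_rot: [180.0, 0.0, 51.0]
ft_force: [-0.8, -0.0, -0.3]
width: 0.0452
```

```bash
python3 -c "
from h import *
rows(28,-200,110,90,5)"
```

```text
at jig [-124.5 -406.   216.9   58.7]
x 5.10 y 0.47 z 2.14 spin -6.3
x 5.02 y 1.02 z 2.14 spin -6.3
x 4.88 y 1.56 z 2.14 spin -6.3
x 4.68 y 2.09 z 2.14 spin -6.3
x 4.43 y 2.58 z 2.14 spin -6.3
```

Request:
{"op": "move_arm", "data": {
  "increments": [
    {"grip":0,"x":5.1,"y":0.47,"z":2.1,"spin":-6.3},
    {"grip":0,"x":5.02,"y":1.02,"z":2.1,"spin":-6.3},
    {"grip":0,"x":4.88,"y":1.56,"z":2.1,"spin":-6.3},
    {"grip":0,"x":4.68,"y":2.09,"z":2.1,"spin":-6.3},
    {"grip":0,"x":4.43,"y":2.58,"z":2.1,"spin":-6.3}
  ]
}}

```text
time_s: 1.4
tcp_pos: [0.5688, -0.2082, 0.1096]
tcp_rot: [179.8, 0.2, 83.5]
ft_force: [0.2, -0.6, 0.8]
width: 0.0016
```

```bash
python3 -c "
from h import *
rows(28,-190,36.5,90,4)
snap('wrist','w1');print(sense()['ft_force'])
g=lambda P,z:np.c_[np.array(P)@rz(JA).T/1e3+JT,np.full(len(P),z)]
print(proj('w1',g([[93.6,-62.2],[94,-164],[-7.5,-164],[-7,-61.5]],.022)),proj('w1',g([[70,-30]],.05)))"
```

```text
at jig [  31.6 -192.6  109.6   91.3]
x 0.07 y -0.09 z 1.83 spin 0.3
x 0.07 y -0.09 z 1.83 spin 0.3
x 0.07 y -0.09 z 1.83 spin 0.3
x 0.07 y -0.09 z 1.83 spin 0.3
[ 2.2949  1.7337 -0.9184]
[[426.9048  24.819 ]
 [410.886  180.2707]
 [272.2247 177.2916]
 [268.8052  19.3601]] [[405.8416 -57.3158]]
```

View pics/w1.png

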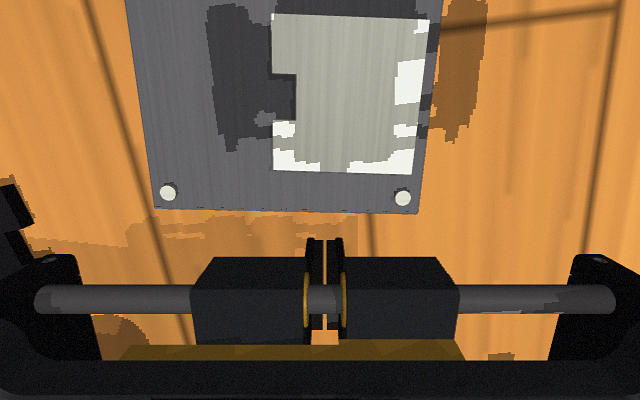

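The wrist view shows the plate squarely ahead, corners (271,15), (428,19), (412,174) and (273,171), with the notch to the left. That is within about 4 mm of the prediction. I'll descend behind it.

Request:
{"op": "move_arm", "data": {
  "increments": [
    {"grip":0,"x":0,"y":-0.1,"z":1.9,"spin":0.3},
    {"grip":0,"x":0,"y":-0.1,"z":1.9,"spin":0.3},
    {"grip":0,"x":0,"y":-0.1,"z":1.9,"spin":0.3},
    {"grip":0,"x":0,"y":0,"z":1.5,"spin":0.3},
    {"grip":0,"x":0,"y":0,"z":0,"spin":0}
  ]
}}

```text
time_s: 2.08
tcp_pos: [0.5704, -0.1996, 0.0324]
tcp_rot: [179.8, -0.1, 82.9]
ft_force: [-0.3, 0.4, 7.3]
width: 0.0005
```

```bash
python3 -c "
from h import *
rows(28,-180,36,90,4);s=sense();print(s['ft_force'],s['moment'])"
```

```text
at jig [  32.1 -183.9   32.4   90.6]
x 0.10 y -0.10 z -0.09 spin 0.2
x 0.10 y -0.10 z -0.09 spin 0.2
x 0.10 y -0.10 z -0.09 spin 0.2
x 0.10 y -0.10 z -0.09 spin 0.2
[-0.2711  0.3667  7.2524] [ 0.1169  0.0475 -0.0009]
```

Request:
{"op": "move_arm", "data": {
  "increments": [
    {"grip":0,"x":0,"y":-0.2,"z":-0.4,"spin":0.2},
    {"grip":0,"x":0,"y":-0.2,"z":0,"spin":0.2},
    {"grip":0,"x":0.3,"y":0,"z":0,"spin":0.2},
    {"grip":0,"x":0.5,"y":0,"z":0,"spin":0},
    {"grip":0,"x":0.5,"y":0,"z":0,"spin":0}
  ]
}}

```text
time_s: 2.7
tcp_pos: [0.5678, -0.1863, 0.0365]
tcp_rot: [179.8, -0.1, 82.1]
ft_force: [-0.3, -0.3, 0.8]
width: 0.0001
```

```bash
python3 -c "
from h import *
print(where());s=sense();print(s['ft_force'],s['moment'])"
```

```text
(np.float64(27.73187620264462), np.float64(-170.98128035388063), np.float64(36.47665569466853), np.float64(89.86892457378052))
[-0.2641 -0.344   0.7716] [-0.0431 -0.0918  0.029 ]
```

Request:
{"op": "move_arm", "data": {
  "increments": [
    {"grip":0,"x":0.4,"y":0,"z":0,"spin":0},
    {"grip":0,"x":0.4,"y":0,"z":0,"spin":0},
    {"grip":0,"x":0.4,"y":0,"z":0,"spin":0},
    {"grip":0,"x":0.4,"y":0,"z":0,"spin":0},
    {"grip":0,"x":0.4,"y":0,"z":0,"spin":0}
  ]
}}

```text
time_s: 3.32
tcp_pos: [0.571, -0.1665, 0.0365]
tcp_rot: [179.8, 0.1, 82.2]
ft_force: [-0.8, -3.3, -0.0]
width: 0.0003
```

```bash
python3 -c "
from h import *
print(where());s=sense();print(s['ft_force'],s['moment'])"
```

```text
(np.float64(28.18655672724827), np.float64(-150.95707964398676), np.float64(36.49594960649525), np.float64(89.95617208536021))
[-0.7717 -3.304  -0.0393] [-0.5106  0.0156 -0.0064]
```

```bash
cat >> h.py <<'E'
def arc(ths,p,s,k=9.5,lead=0):
    """rows of tool moves following post pivot; p,s lists of same length"""
    X,Y,Z,A=where();print('at',np.round([X,Y,Z,A],1))
    for t,pp,ss in zip(ths,p,s):
        g=np.array([70,-30])+rz(t)@np.array([-110-k,ss-pp]);d=rz(A).T@(g-[X,Y])
        print('x %.2f y %.2f z %.2f spin %.1f'%(d[0]/10,-d[1]/10,(Z-36)/10/len(ths),A-(t+0-lead)),'->',np.round(g,1))
        X,Y=g;A=t-lead
E
python3 -c "
from h import *
arc(np.linspace(87.5,65,10),np.linspace(-26.5,-22,10),np.linspace(15,14,10),lead=2)"
```

```text
at [  28.2 -151.    36.5   90. ]
x 0.34 y -0.49 z 0.00 spin 4.5 -> [  23.3 -147.6]
x 0.17 y -0.46 z 0.00 spin 2.5 -> [  18.9 -145.5]
x 0.17 y -0.46 z 0.00 spin 2.5 -> [  14.5 -143.2]
x 0.17 y -0.46 z 0.00 spin 2.5 -> [  10.2 -140.8]
x 0.17 y -0.46 z 0.00 spin 2.5 -> [   6.  -138.2]
x 0.16 y -0.46 z 0.00 spin 2.5 -> [   1.9 -135.5]
x 0.16 y -0.46 z 0.00 spin 2.5 -> [  -2.  -132.6]
x 0.16 y -0.46 z 0.00 spin 2.5 -> [  -5.8 -129.6]
x 0.16 y -0.46 z 0.00 spin 2.5 -> [  -9.6 -126.4]
x 0.15 y -0.46 z 0.00 spin 2.5 -> [ -13.1 -123.1]
```

Request:
{"op": "move_arm", "data": {
  "increments": [
    {"grip":0,"x":0.35,"y":-0.3,"z":0,"spin":3},
    {"grip":0,"x":0.2,"y":-0.35,"z":0,"spin":2.5},
    {"grip":0,"x":0.2,"y":-0.35,"z":0,"spin":2.5},
    {"grip":0,"x":0.2,"y":-0.35,"z":0,"spin":2.5},
    {"grip":0,"x":0.2,"y":-0.35,"z":0,"spin":2.5}
  ]
}}

```text
time_s: 3.95
tcp_pos: [0.5589, -0.1492, 0.0365]
tcp_rot: [179.5, -0.1, 68.7]
ft_force: [-0.4, -1.5, -0.9]
width: 0.0005
```

```bash
python3 -c "
from h import *
print(where());s=sense();print(s['ft_force'],s['moment'])"
```

```text
(np.float64(13.93229506382399), np.float64(-135.4346783745687), np.float64(36.451257760702894), np.float64(76.45459671959996))
[-0.429  -1.5174 -0.8951] [-0.2396 -0.1132 -0.0283]
```

```bash
python3 -c "
from h import *
snap('wrist','w2')"
```

```text
(no output)
```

View pics/w2.png

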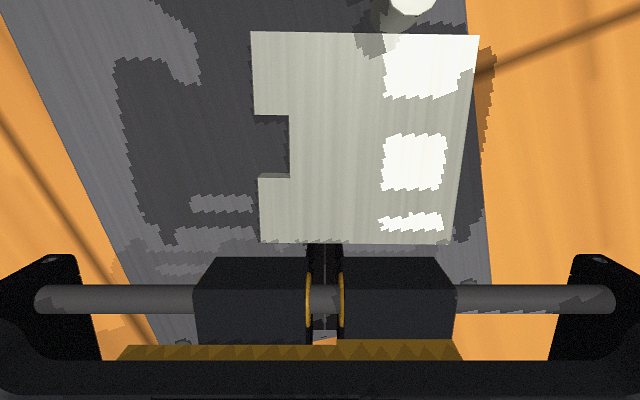

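The wrist view shows the plate's far edge touching the post at about (398,32). Corners are at (251,31), (480,37), (453,244) and (259,242), and the tool is against the near edge at (325,243).

```bash
cat >> h.py <<'E'
def plate(f,uv,s=None):
    """uv: TL,TR,BR,BL seen from wrist = plate (+,+),(+,-),(-,-),(-,+)"""
    W=onplane(f,uv,.022)[:,:2];Q=(W-JT)@rz(JA)*1e3
    a,c,r=fit2([[50,50],[50,-50],[-50,-50],[-50,50]],Q);X,Y,Z,A=where()
    f=rz(a).T@(np.array([X,Y])-c);q=rz(a).T@(np.array([70,-30])-c)
    print('plate yaw %.1f c'%a,c,'resid',np.abs(r).max(),'tool in plate',f,A-a,'post in plate',q)
E
python3 -c "
from h import *
plate('w2',[[251,31],[480,37],[453,244],[259,242]])"
```

```text
plate yaw 75.6 c [ 44.5929 -80.3845] resid 1.6337968536306846 tool in plate [-60.6689  16.6295] 0.8136178665807989 post in plate [ 55.1207 -12.076 ]
```

Request:
{"op": "move_arm", "data": {
  "increments": [
    {"grip":0,"x":0.2,"y":-0.6,"z":0,"spin":2.5},
    {"grip":0,"x":0.2,"y":-0.6,"z":0,"spin":2.5},
    {"grip":0,"x":0.2,"y":-0.6,"z":0,"spin":2.5},
    {"grip":0,"x":0.2,"y":-0.6,"z":0,"spin":2.5},
    {"grip":0,"x":0.2,"y":-0.6,"z":0,"spin":2.5}
  ]
}}

```text
time_s: 4.62
tcp_pos: [0.5363, -0.1273, 0.0365]
tcp_rot: [179.4, -0.1, 56.0]
ft_force: [-0.5, -3.4, 0.1]
width: 0.0005
```

```bash
python3 -c "
from h import *
print(where());s=sense();print(s['ft_force'],s['moment'])
im=snap('wrist','w3')
g=cv2.cvtColor(im,cv2.COLOR_BGR2GRAY);print(im[150,[320,370]],im[100,[60,100,150]])"
```

```text
(np.float64(-11.41836031193709), np.float64(-116.84411360156585), np.float64(36.47519641149701), np.float64(63.728117128820216))
[-0.4937 -3.4467  0.1056] [-0.5848  0.1197  0.0159]
[[151 163 163]
 [236 243 241]] [[101 101 100]
 [ 67  60  64]
 [ 68  60  63]]
```

View pics/w3.png

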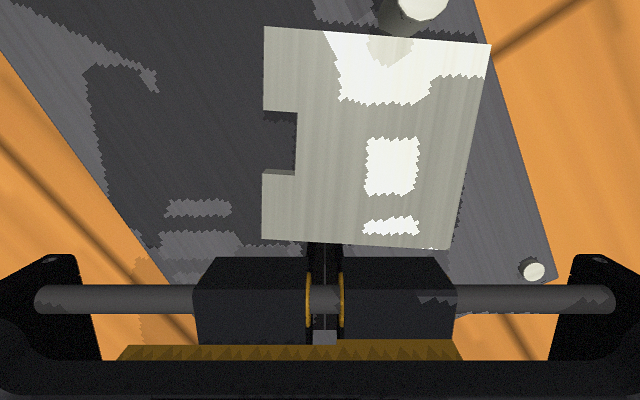

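The wrist view shows the plate still on the post at about (402,36). Corners are at (264,26), (491,44), (450,249) and (262,239).

```bash
python3 -c "
from h import *
plate('w3',[[264,26],[491,44],[450,249],[262,239]])"
```

```text
plate yaw 60.0 c [ 32.9224 -71.8209] resid 0.3666366182633851 tool in plate [-60.9958  17.0573] 3.678455782682967 post in plate [ 54.7574 -11.1964]
```

Request:
{"op": "move_arm", "data": {
  "increments": [
    {"grip":0,"x":0.2,"y":-0.6,"z":0,"spin":3.2},
    {"grip":0,"x":0.2,"y":-0.6,"z":0,"spin":3.2},
    {"grip":0,"x":0.2,"y":-0.6,"z":0,"spin":3.2},
    {"grip":0,"x":0.2,"y":-0.6,"z":0,"spin":3.2},
    {"grip":0,"x":0.2,"y":-0.6,"z":0,"spin":3.2}
  ]
}}

```text
time_s: 5.3
tcp_pos: [0.5192, -0.0993, 0.0364]
tcp_rot: [179.6, -0.2, 39.7]
ft_force: [-0.9, -2.7, 1.2]
width: 0.0004
```

```bash
python3 -c "
from h import *
print(where());s=sense();print(s['ft_force'],s['moment'])"
```

```text
(np.float64(-32.198977851084116), np.float64(-91.41483066029382), np.float64(36.41287107987332), np.float64(47.45419869278998))
[-0.9479 -2.7213  1.1821] [-0.4928  0.1118 -0.0384]
```

Request:
{"op": "move_arm", "data": {
  "increments": [
    {"grip":0,"x":0.2,"y":-0.6,"z":0,"spin":3.2},
    {"grip":0,"x":0.2,"y":-0.6,"z":0,"spin":3.2},
    {"grip":0,"x":0.2,"y":-0.6,"z":0,"spin":3.2},
    {"grip":0,"x":0.2,"y":-0.6,"z":0,"spin":3.2},
    {"grip":0,"x":0.2,"y":-0.6,"z":0,"spin":3.2}
  ]
}}

```text
time_s: 5.92
tcp_pos: [0.5097, -0.0674, 0.0364]
tcp_rot: [179.8, -0.1, 23.5]
ft_force: [-0.7, -1.1, -0.6]
width: 0.0001
```

```bash
python3 -c "
from h import *
print(where());s=sense();print(s['ft_force'],s['moment']);snap('wrist','w4')"
```

```text
(np.float64(-45.91264072297331), np.float64(-61.04316478323827), np.float64(36.381775676764576), np.float64(31.206897602591145))
[-0.7251 -1.1193 -0.6319] [-0.327   0.2706 -0.0378]
```

View pics/w4.png

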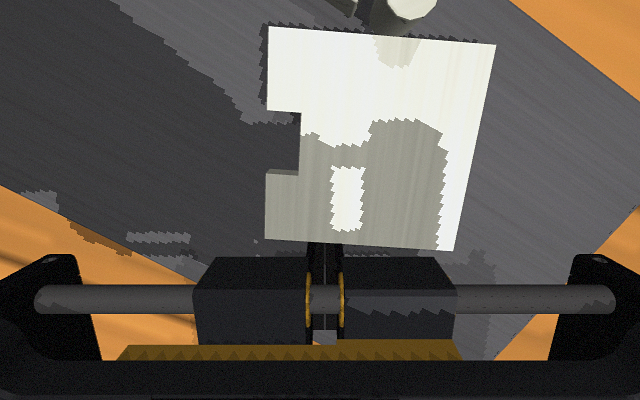

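The picture is nearly the same as the last one, so the plate is turning with the tool. Corners are at (267,26), (496,45), (454,250) and (265,239), with the post at (397,35) and the rail's end showing at (345,5).

```bash
python3 -c "
from h import *
plate('w4',[[267,26],[496,45],[454,250],[265,239]])"
```

```text
plate yaw 27.4 c [ 16.052  -48.7819] resid 0.8174030472888063 tool in plate [-60.7041  18.5968] 3.7389418315853966 post in plate [56.5378 -8.1625]
```

Request:
{"op": "move_arm", "data": {
  "increments": [
    {"grip":0,"x":0.2,"y":-0.6,"z":0,"spin":3.5},
    {"grip":0,"x":0.2,"y":-0.6,"z":0,"spin":3.5},
    {"grip":0,"x":0.2,"y":-0.6,"z":0,"spin":3.5},
    {"grip":0,"x":0.2,"y":-0.6,"z":0,"spin":3.5},
    {"grip":0,"x":0.2,"y":-0.6,"z":0,"spin":3.5}
  ]
}}

```text
time_s: 6.6
tcp_pos: [0.5077, -0.0331, 0.036]
tcp_rot: [-179.8, 0.3, 5.8]
ft_force: [-2.2, -1.9, 0.8]
width: 0.0006
```

```bash
python3 -c "
from h import *
print(where());s=sense();print(s['ft_force'],s['moment'])"
```

```text
(np.float64(-52.51734661707898), np.float64(-27.362588269346347), np.float64(36.00631042824395), np.float64(13.55337214270525))
[-2.1651 -1.8824  0.8285] [-0.2997  0.2142 -0.0883]
```

Request:
{"op": "move_arm", "data": {
  "increments": [
    {"grip":0,"x":0.2,"y":-0.5,"z":0,"spin":3},
    {"grip":0,"x":0.2,"y":-0.5,"z":0,"spin":3},
    {"grip":0,"x":0.2,"y":-0.5,"z":0,"spin":3},
    {"grip":0,"x":0.2,"y":-0.3,"z":0,"spin":3},
    {"grip":0,"x":0.2,"y":0,"z":0,"spin":1.5}
  ]
}}

```text
time_s: 7.22
tcp_pos: [0.5112, -0.012, 0.0354]
tcp_rot: [-179.7, 1.2, -7.6]
ft_force: [-5.1, -0.9, 3.4]
width: 0.0004
```

```bash
python3 -c "
from h import *
print(where());s=sense();print(s['ft_force'],s['moment'])"
```

```text
(np.float64(-51.881510750386134), np.float64(-5.955058466355218), np.float64(35.38716344970488), np.float64(0.14639735116947428))
[-5.0915 -0.919   3.3673] [-0.0291  0.7359 -0.0221]
```

Request:
{"op": "move_arm", "data": {
  "increments": [
    {"grip":0,"x":0.2,"y":0,"z":-0.05,"spin":0},
    {"grip":0,"x":0.3,"y":0,"z":-0.05,"spin":0},
    {"grip":0,"x":0.3,"y":0,"z":0,"spin":0},
    {"grip":0,"x":0.3,"y":0,"z":0,"spin":0},
    {"grip":0,"x":0.3,"y":0,"z":0,"spin":0}
  ]
}}

```text
time_s: 7.85
tcp_pos: [0.5122, -0.0113, 0.0353]
tcp_rot: [-179.6, 2.9, -7.2]
ft_force: [-7.3, -1.4, 7.7]
width: 0.0005
```

```bash
python3 -c "
from h import *
print(where());s=sense();print(s['ft_force'],s['moment']);snap('wrist','w5')"
```

```text
(np.float64(-50.94479321533075), np.float64(-5.08403561137738), np.float64(35.250530198213454), np.float64(0.5146235279337734))
[-7.3094 -1.4465  7.7017] [-0.2158  1.3065  0.0355]
```

View pics/w5.png

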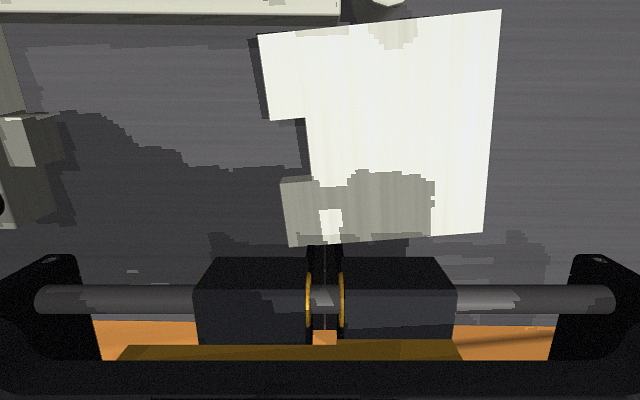

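The wrist view shows corners at (257,36), (501,10), (484,232) and (289,247). The plate still has several degrees to go, and its left end is off the rail.

```bash
python3 -c "
from h import *
plate('w5',[[257,36],[501,10],[484,232],[289,247]])
plate('w5',[[257,36],[501,10],[484,232],[289,247]])
W=onplane('w5',[[257,36],[501,10],[484,232],[289,247]],.022);print((W[:,:2]-JT)@rz(JA)*1e3)
print((onplane('w5',[[340,22]],.01)[:,:2]-JT)@rz(JA)*1e3)
snap('top','top1')
im=cv2.imread('pics/top1.png')[140:225,222:357];cv2.imwrite('pics/c2.png',cv2.resize(im,None,fx=4,fy=4))"
```

```text
plate yaw 6.0 c [ 11.2485 -30.9909] resid 0.8427309738985471 tool in plate [-59.1207  32.2746] -5.512504992737797 post in plate [58.5308 -5.1831]
plate yaw 6.0 c [ 11.2485 -30.9909] resid 0.8427309738985471 tool in plate [-59.1207  32.2746] -5.512504992737797 post in plate [58.5308 -5.1831]
[[ 55.8758  24.4949]
 [ 66.2063 -75.5725]
 [-33.4999 -86.8069]
 [-43.5881  13.921 ]]
[[ 63.2494 -10.5795]]
```

Request:
{"op": "move_arm", "data": {
  "increments": [
    {"grip":0,"x":-0.3,"y":0,"z":-0.1,"spin":0},
    {"grip":0,"x":-0.5,"y":0,"z":0,"spin":0},
    {"grip":0,"x":-0.3,"y":0,"z":0,"spin":0},
    {"grip":0,"x":0,"y":0,"z":0,"spin":0},
    {"grip":0,"x":0,"y":0,"z":0,"spin":0}
  ]
}}

```text
time_s: 8.57
tcp_pos: [0.5062, -0.0109, 0.0374]
tcp_rot: [-179.6, 2.3, -7.3]
ft_force: [0.1, 0.3, 0.1]
width: 0.0002
```

```bash
python3 -c "
from h import *
print(where());s=sense();print(s['ft_force'],s['moment'])"
```

```text
(np.float64(-56.99446090391339), np.float64(-5.500094009022207), np.float64(37.38169702484707), np.float64(0.49877953188317914))
[0.0544 0.3104 0.0695] [ 0.0428  0.0576 -0.0099]
```

View pics/c2.png

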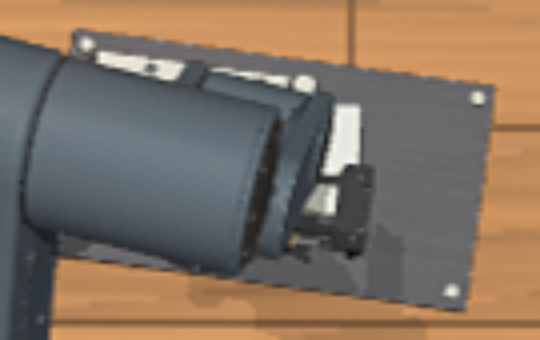

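Request:
{"op": "move_arm", "data": {
  "increments": [
    {"grip":0,"x":0,"y":0.4,"z":0,"spin":0.5},
    {"grip":0,"x":0.1,"y":0.2,"z":0,"spin":0},
    {"grip":0,"x":0.4,"y":0,"z":-0.02,"spin":0},
    {"grip":0,"x":0.4,"y":0,"z":-0.03,"spin":0},
    {"grip":0,"x":0.4,"y":0,"z":-0.03,"spin":0}
  ]
}}

```text
time_s: 9.2
tcp_pos: [0.5121, -0.0181, 0.0372]
tcp_rot: [-179.6, 3.2, -7.7]
ft_force: [-7.9, -2.2, 7.3]
width: 0.0002
```

```bash
python3 -c "
from h import *
print(where());s=sense();print(s['ft_force'],s['moment'],s['tcp_rot'])"
```

```text
(np.float64(-50.11277750841096), np.float64(-11.84758990486154), np.float64(37.172978229733296), np.float64(0.07091933238995018))
[-7.9005 -2.1763  7.2716] [-0.1718  1.3275  0.0416] [-179.5919    3.2017   -7.6791]
```

```bash
cat >> h.py <<'E'
def right_edge(f,r0=60,r1=220):
    g=cv2.cvtColor(cv2.imread(f'pics/{f}.png'),cv2.COLOR_BGR2GRAY);uv=[]
    for r in range(r0,r1,4):
        c=np.where(g[r,380:640]>125)[0]
        if len(c): uv.append([380+c.max()+.5,r])
    uv=np.array(uv);Q=(onplane(f,uv,.022)[:,:2]-JT)@rz(JA)*1e3
    b=np.polyfit(Q[:,0],Q[:,1],1);res=Q[:,1]-np.polyval(b,Q[:,0]);k=abs(res)<2;b=np.polyfit(Q[k,0],Q[k,1],1)
    print('trailing edge: tilt deg %.2f, y at x=10: %.1f'%(np.degrees(np.arctan(b[0])),np.polyval(b,10)),k.sum(),len(k),Q[:,0].min(),Q[:,0].max())
E
python3 -c "
from h import *
right_edge('w5');snap('wrist','w6');right_edge('w6')"
```

```text
trailing edge: tilt deg 5.90, y at x=10: -81.6 40 40 -24.592907835922627 47.57322718197636
trailing edge: tilt deg 5.79, y at x=10: -81.6 40 40 -25.25186873115998 47.846328664078904
```

Request:
{"op": "move_arm", "data": {
  "increments": [
    {"grip":0,"x":-0.3,"y":0,"z":-0.15,"spin":0},
    {"grip":0,"x":-0.1,"y":0,"z":-0.05,"spin":0},
    {"grip":0,"x":0.3,"y":0,"z":-0.1,"spin":0},
    {"grip":0,"x":0.4,"y":0,"z":-0.12,"spin":0},
    {"grip":0,"x":0.4,"y":0,"z":-0.12,"spin":0}
  ]
}}

```text
time_s: 9.88
tcp_pos: [0.5131, -0.0169, 0.0409]
tcp_rot: [-179.5, 4.2, -7.6]
ft_force: [-5.7, 1.7, -2.5]
width: 0.001
```

```bash
python3 -c "
from h import *
print(where());s=sense();print(s['ft_force'],s['moment'],s['tcp_rot']);snap('wrist','w7');right_edge('w7')"
```

```text
(np.float64(-49.29475316638004), np.float64(-10.53937789850352), np.float64(40.92139200977531), np.float64(0.12032272893293605))
[-5.6685  1.6684 -2.5266] [0.2966 0.8837 0.0577] [-179.4626    4.1708   -7.6297]
trailing edge: tilt deg 5.12, y at x=10: -80.8 40 40 -26.064471733062383 48.50534317759334
```

Request:
{"op": "move_arm", "data": {
  "increments": [
    {"grip":0,"x":-0.5,"y":-0.3,"z":0,"spin":0},
    {"grip":0,"x":-0.2,"y":-0.3,"z":0.25,"spin":0},
    {"grip":0,"x":0,"y":0,"z":0.2,"spin":0},
    {"grip":0,"x":0.4,"y":0,"z":0,"spin":0},
    {"grip":0,"x":0.5,"y":0,"z":-0.06,"spin":0}
  ]
}}

```text
time_s: 10.55
tcp_pos: [0.5137, -0.0103, 0.0367]
tcp_rot: [-179.5, 4.5, -7.6]
ft_force: [-10.7, -0.3, 6.3]
width: 0.0002
```

```bash
python3 -c "
from h import *
print(where());s=sense();print(s['ft_force'],s['moment'],s['tcp_rot']);snap('wrist','w8');right_edge('w8')"
```

```text
(np.float64(-49.656730582255804), np.float64(-3.915975426734781), np.float64(36.71650621903483), np.float64(0.19199709524533137))
[-10.6583  -0.2551   6.2656] [0.0101 1.8748 0.0917] [-179.4568    4.5485   -7.558 ]
trailing edge: tilt deg 4.71, y at x=10: -80.5 40 40 -24.426189910349365 47.95115341421718
```

Request:
{"op": "move_arm", "data": {
  "increments": [
    {"grip":0,"x":0.4,"y":0,"z":-0.12,"spin":0},
    {"grip":0,"x":0.4,"y":0,"z":-0.08,"spin":0},
    {"grip":0,"x":0.4,"y":0,"z":-0.08,"spin":0},
    {"grip":0,"x":0.4,"y":0,"z":-0.08,"spin":0},
    {"grip":0,"x":0.4,"y":0,"z":-0.08,"spin":0}
  ]
}}

```text
time_s: 11.22
tcp_pos: [0.5146, -0.0098, 0.0372]
tcp_rot: [-179.3, 7.3, -7.3]
ft_force: [-6.5, 0.2, 2.1]
width: 0.0001
```

```bash
python3 -c "
from h import *
print(where());s=sense();print(s['ft_force'],s['moment'],s['tcp_rot']);snap('wrist','w9');right_edge('w9')"
```

```text
(np.float64(-48.75719142207161), np.float64(-3.2801706440613656), np.float64(37.17818123518935), np.float64(0.4123102201403217))
[-6.5167  0.1681  2.1407] [-0.0351  1.0645  0.0803] [-179.3364    7.2905   -7.3377]
trailing edge: tilt deg 4.37, y at x=10: -80.1 40 40 -23.54763274514445 48.322395042037854
```

Request:
{"op": "move_arm", "data": {
  "increments": [
    {"grip":0,"x":-0.6,"y":0.3,"z":0,"spin":0},
    {"grip":0,"x":-0.3,"y":0.6,"z":0.3,"spin":-1},
    {"grip":0,"x":-0.2,"y":0.6,"z":0.4,"spin":-1},
    {"grip":0,"x":-0.4,"y":0.4,"z":0.3,"spin":-1},
    {"grip":0,"x":-0.5,"y":0,"z":0.2,"spin":0}
  ]
}}

```text
time_s: 11.9
tcp_pos: [0.5032, -0.0235, 0.0331]
tcp_rot: [-178.5, 5.6, -4.7]
ft_force: [3.5, -0.3, 3.8]
width: 0.0008
```

```bash
python3 -c "
from h import *
print(where());s=sense();print(s['ft_force'],s['moment'],s['tcp_rot'])"
```

```text
(np.float64(-58.27458809489236), np.float64(-18.44596778613774), np.float64(33.07922352774328), np.float64(3.0052741625575434))
[ 3.4855 -0.3411  3.84  ] [-0.0291 -0.5428 -0.0073] [-178.4702    5.6237   -4.7447]
```

Request:
{"op": "move_arm", "data": {
  "increments": [
    {"grip":0,"x":-0.6,"y":0,"z":0.3,"spin":0},
    {"grip":0,"x":-0.6,"y":0,"z":0.3,"spin":0},
    {"grip":0,"x":-0.6,"y":0,"z":0.3,"spin":0},
    {"grip":0,"x":-0.6,"y":0,"z":0.3,"spin":0},
    {"grip":0,"x":-0.6,"y":0,"z":0.3,"spin":0}
  ]
}}

```text
time_s: 12.52
tcp_pos: [0.5016, -0.0234, 0.0324]
tcp_rot: [-178.6, 1.6, -5.2]
ft_force: [5.2, 6.7, 18.3]
width: 0.0003
```

```bash
python3 -c "
from h import *
print(where());s=sense();print(s['ft_force'],s['moment'],s['tcp_rot'])"
```

```text
(np.float64(-59.86882199698549), np.float64(-18.58448631847717), np.float64(32.433413572613546), np.float64(2.516951613694463))
[ 5.1511  6.6932 18.2638] [ 1.3198 -0.8541 -0.0252] [-178.5888    1.5982   -5.233 ]
```

Request:
{"op": "move_arm", "data": {
  "increments": [
    {"grip":0,"x":0,"y":0.2,"z":-0.3,"spin":0},
    {"grip":0,"x":0.2,"y":0.2,"z":-0.2,"spin":0},
    {"grip":0,"x":0.4,"y":0,"z":0,"spin":0},
    {"grip":0,"x":0.3,"y":0,"z":0,"spin":0},
    {"grip":0,"x":0.1,"y":0,"z":0,"spin":0}
  ]
}}

```text
time_s: 13.15
tcp_pos: [0.5117, -0.0299, 0.0371]
tcp_rot: [-178.6, 1.6, -5.2]
ft_force: [-1.5, 0.5, 2.3]
width: 0.0004
```

```bash
python3 -c "
from h import *
print(where());s=sense();print(s['ft_force'],s['moment'],s['tcp_rot'])"
```

```text
(np.float64(-48.96312499173496), np.float64(-23.646519082228654), np.float64(37.05969691861804), np.float64(2.543519918944982))
[-1.5286  0.4895  2.2935] [0.0508 0.4184 0.0422] [-178.6019    1.6439   -5.2065]
```

In contact. Next, an arc that pushes and drags along +y, as worked before.

Request:
{"op": "move_arm", "data": {
  "increments": [
    {"grip":0,"x":0.2,"y":-0.5,"z":-0.03,"spin":0.6},
    {"grip":0,"x":0.2,"y":-0.5,"z":-0.03,"spin":0.6},
    {"grip":0,"x":0.2,"y":-0.5,"z":-0.03,"spin":0.6},
    {"grip":0,"x":0.2,"y":-0.3,"z":-0.03,"spin":0.6},
    {"grip":0,"x":0.2,"y":-0.2,"z":-0.03,"spin":0}
  ]
}}

```text
time_s: 13.78
tcp_pos: [0.5156, -0.0088, 0.0367]
tcp_rot: [-178.7, 2.9, -7.6]
ft_force: [-4.9, -3.5, 1.3]
width: 0.0004
```

```bash
python3 -c "
from h import *
print(where());s=sense();print(s['ft_force'],s['moment'],s['tcp_rot']);snap('wrist','w10');right_edge('w10')"
```

```text
(np.float64(-47.953693706264275), np.float64(-2.144145404618463), np.float64(36.71008941775325), np.float64(0.11144759067871135))
[-4.8636 -3.4915  1.2982] [-0.481   0.8897  0.0342] [-178.6853    2.8615   -7.6386]
trailing edge: tilt deg -0.15, y at x=10: -75.9 40 40 -22.378937350401 50.03527719655557
```

```bash
python3 - <<'E'
from h import *
s=sense();s=dict(s);s['tcp_pos']=np.r_[JT+rz(JA)@[-.062,-.002],.085]
rows(10,-107,85,90,9,s)
E
```

```text
at jig [-62.   -2.   85.    0.1]
x 0.80 y 1.17 z 0.00 spin -10.0
x 0.58 y 1.29 z 0.00 spin -10.0
x 0.35 y 1.37 z 0.00 spin -10.0
x 0.11 y 1.41 z 0.00 spin -10.0
x -0.14 y 1.41 z 0.00 spin -10.0
x -0.38 y 1.36 z 0.00 spin -10.0
x -0.61 y 1.28 z 0.00 spin -10.0
x -0.82 y 1.15 z 0.00 spin -10.0
x -1.01 y 0.99 z 0.00 spin -10.0
```

Request:
{"op": "move_arm", "data": {
  "increments": [
    {"grip":0,"x":-0.8,"y":0,"z":0,"spin":0},
    {"grip":0,"x":-0.6,"y":0,"z":-1.5,"spin":0},
    {"grip":0.3,"x":0,"y":0,"z":-2,"spin":0},
    {"grip":0.5,"x":0,"y":0,"z":-1.5,"spin":0},
    {"grip":0.5,"x":0,"y":0,"z":0,"spin":0}
  ]
}}

```text
time_s: 14.45
tcp_pos: [0.5077, -0.0074, 0.0917]
tcp_rot: [-178.7, 2.2, -7.7]
ft_force: [-0.4, -0.1, 0.4]
width: 0.0234
```

Request:
{"op": "move_arm", "data": {
  "increments": [
    {"grip":0.5,"x":0.8,"y":1.17,"z":0,"spin":-10},
    {"grip":0.5,"x":0.58,"y":1.29,"z":0,"spin":-10},
    {"grip":0.5,"x":0.35,"y":1.37,"z":0,"spin":-10},
    {"grip":0.5,"x":0.11,"y":1.41,"z":0,"spin":-10},
    {"grip":0.5,"x":-0.14,"y":1.41,"z":0,"spin":-10}
  ]
}}

```text
time_s: 15.08
tcp_pos: [0.5404, -0.0708, 0.0885]
tcp_rot: [-177.5, 0.3, 44.0]
ft_force: [-0.2, -0.1, -0.6]
width: 0.0437
```

```bash
python3 -c "
from h import *
rows(10,-105,88,90,5)"
```

```text
at jig [-15.  -60.3  88.5  51.7]
x -0.39 y 0.95 z 0.01 spin -7.7
x -0.52 y 0.88 z 0.01 spin -7.7
x -0.63 y 0.81 z 0.01 spin -7.7
x -0.73 y 0.72 z 0.01 spin -7.7
x -0.82 y 0.61 z 0.01 spin -7.7
```

Request:
{"op": "move_arm", "data": {
  "increments": [
    {"grip":0.5,"x":-0.39,"y":0.95,"z":0,"spin":-7.7},
    {"grip":0.5,"x":-0.52,"y":0.88,"z":0,"spin":-7.7},
    {"grip":0.5,"x":-0.63,"y":0.81,"z":0,"spin":-7.7},
    {"grip":0.5,"x":-0.73,"y":0.72,"z":0,"spin":-7.7},
    {"grip":0.5,"x":-0.82,"y":0.61,"z":0,"spin":-7.7}
  ]
}}

```text
time_s: 15.7
tcp_pos: [0.5601, -0.1199, 0.0846]
tcp_rot: [-177.9, -1.5, 83.7]
ft_force: [-0.0, 0.1, -0.4]
width: 0.0432
```

```bash
python3 -c "
from h import *
rows(10,-103,38,90,4);print(sense()['tcp_rot'])
snap('wrist','w11')"
```

```text
at jig [  11.1 -106.3   84.6   91.5]
x 0.08 y -0.03 z 1.17 spin 0.4
x 0.08 y -0.03 z 1.17 spin 0.4
x 0.08 y -0.03 z 1.17 spin 0.4
x 0.08 y -0.03 z 1.17 spin 0.4
[-177.8697   -1.466    83.7031]
```

View pics/w11.png

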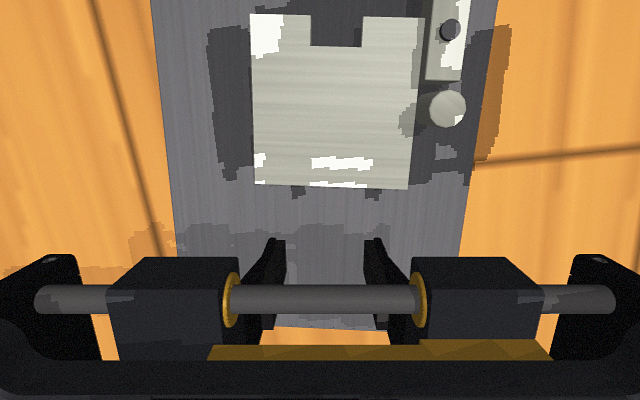

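The wrist view shows the plate against the post and rail with its notch facing the stop. Corners are at (250,15), (424,20), (409,189) and (254,184), and the post is at (447,108).

```bash
cat >> h.py <<'E'
def plateh(f,uv,s=None):
    Q=(onplane(f,uv,.022)[:,:2]-JT)@rz(JA)*1e3
    a,c,r=fit2([[-50,50],[50,50],[50,-50],[-50,-50]],Q);print('plate',a,c,np.abs(r).max());print(Q)
E
python3 -c "
from h import *
plateh('w11',[[250,15],[424,20],[409,189],[254,184]])
print((onplane('w11',[[447,108]],.05)[:,:2]-JT)@rz(JA)*1e3,(onplane('w11',[[426,79],[427,30]],.035)[:,:2]-JT)@rz(JA)*1e3)"
```

```text
plate -0.021730135170529862 [ 11.419  -25.7388] 1.1465342004607209
[[-38.5614  24.3747]
 [ 61.2395  23.6184]
 [ 62.5466 -75.3319]
 [-39.5486 -75.6163]]
[[ 71.3126 -24.4369]] [[62.6059 -9.0161]
 [60.3481 15.6259]]
```

Request:
{"op": "move_arm", "data": {
  "increments": [
    {"grip":0.5,"x":0,"y":0,"z":1.5,"spin":0.5},
    {"grip":0.5,"x":0,"y":0,"z":1.5,"spin":0.5},
    {"grip":0.5,"x":0,"y":0,"z":1.2,"spin":0.5},
    {"grip":0.5,"x":0.2,"y":0,"z":0.3,"spin":0},
    {"grip":0.5,"x":0.3,"y":0,"z":0,"spin":0}
  ]
}}

```text
time_s: 16.38
tcp_pos: [0.5583, -0.1133, 0.0348]
tcp_rot: [-177.7, -1.4, 81.9]
ft_force: [-0.3, 0.0, -0.2]
width: 0.0438
```

```bash
python3 -c "
from h import *
print(where());s=sense();print(s['ft_force'],s['moment'],s['tcp_rot'])"
```

```text
(np.float64(8.46617835476824), np.float64(-99.968769181146), np.float64(34.79797486239051), np.float64(89.6663967413902))
[-0.3473  0.0099 -0.2091] [-0.063  -0.1486  0.0038] [-177.6828   -1.4277   81.9164]
```

Request:
{"op": "move_arm", "data": {
  "increments": [
    {"grip":0.5,"x":0.5,"y":0,"z":-0.15,"spin":0},
    {"grip":0.5,"x":0.5,"y":0,"z":0,"spin":0},
    {"grip":0.5,"x":0.4,"y":0.03,"z":0,"spin":0},
    {"grip":0.5,"x":0.5,"y":0.05,"z":0,"spin":0},
    {"grip":0.5,"x":0.5,"y":0.05,"z":0,"spin":0}
  ]
}}

```text
time_s: 17.0
tcp_pos: [0.5629, -0.089, 0.0379]
tcp_rot: [-177.7, -1.3, 82.0]
ft_force: [-1.9, -2.9, -1.8]
width: 0.0432
```

```bash
python3 -c "
from h import *
print(where());s=sense();print(s['ft_force'],s['moment'],s['tcp_rot'])"
```

```text
(np.float64(9.747981910013808), np.float64(-75.2408245309368), np.float64(37.851905246638026), np.float64(89.78713283934127))
[-1.9155 -2.8845 -1.7503] [-0.531   0.1899  0.0393] [-177.6817   -1.2982   82.0371]
```

Request:
{"op": "move_arm", "data": {
  "increments": [
    {"grip":0.5,"x":0.6,"y":0.05,"z":0.06,"spin":0},
    {"grip":0.5,"x":0.6,"y":0.05,"z":0.04,"spin":0},
    {"grip":0.5,"x":0.6,"y":0.05,"z":0.02,"spin":0},
    {"grip":0.5,"x":0.6,"y":0.05,"z":0.02,"spin":0},
    {"grip":0.5,"x":0.6,"y":0.05,"z":0.02,"spin":0}
  ]
}}

```text
time_s: 17.62
tcp_pos: [0.5669, -0.062, 0.0379]
tcp_rot: [-177.4, -0.9, 82.2]
ft_force: [-2.7, -5.0, 2.0]
width: 0.0433
```

```bash
python3 -c "
from h import *
print(where());s=sense();print(s['ft_force'],s['moment'],s['tcp_rot'])"
```

```text
(np.float64(10.100459868734053), np.float64(-47.95380608486649), np.float64(37.90972299921301), np.float64(89.98212632950124))
[-2.7291 -4.9838  1.9588] [-0.8701  0.3272  0.0432] [-177.3854   -0.9182   82.2321]
```

Request:
{"op": "move_arm", "data": {
  "increments": [
    {"grip":0.5,"x":0.7,"y":0.05,"z":0.0,"spin":0},
    {"grip":0.5,"x":0.7,"y":0.05,"z":0.0,"spin":0},
    {"grip":0.5,"x":0.7,"y":0.05,"z":0.01,"spin":0},
    {"grip":0.5,"x":0.7,"y":0.05,"z":0.01,"spin":0},
    {"grip":0.5,"x":0.7,"y":0.05,"z":0.01,"spin":0}
  ]
}}

```text
time_s: 18.25
tcp_pos: [0.5719, -0.0267, 0.0381]
tcp_rot: [-177.1, -0.8, 82.3]
ft_force: [-2.8, -4.7, 2.2]
width: 0.0434
```

```bash
python3 -c "
from h import *
print(where());s=sense();print(s['ft_force'],s['moment'],s['tcp_rot'])"
```

```text
(np.float64(10.246677444066979), np.float64(-12.374675191176317), np.float64(38.089168058502636), np.float64(90.01437276850616))
[-2.8444 -4.7075  2.1849] [-0.8785  0.3411 -0.012 ] [-177.0604   -0.7878   82.2644]
```

Request:
{"op": "move_arm", "data": {
  "increments": [
    {"grip":0.5,"x":0.6,"y":0.05,"z":0.02,"spin":0},
    {"grip":0.5,"x":0.6,"y":0.05,"z":0.02,"spin":0},
    {"grip":0.5,"x":0.6,"y":0.05,"z":0.02,"spin":0},
    {"grip":0.5,"x":0.5,"y":0.05,"z":0.01,"spin":0},
    {"grip":0.5,"x":0.4,"y":0.05,"z":0.01,"spin":0}
  ]
}}

```text
time_s: 18.88
tcp_pos: [0.5758, 0.0003, 0.0383]
tcp_rot: [-176.8, -0.6, 82.4]
ft_force: [-3.9, -5.1, 1.0]
width: 0.0434
```

```bash
python3 -c "
from h import *
print(where());s=sense();print(s['ft_force'],s['moment'],s['tcp_rot'])"
```

```text
(np.float64(10.457047035130396), np.float64(14.912573647513492), np.float64(38.28493434779183), np.float64(90.11998495636651))
[-3.8917 -5.0898  0.9532] [-0.8847  0.3644 -0.0104] [-176.7586   -0.582    82.37  ]
```

Request:
{"op": "move_arm", "data": {
  "increments": [
    {"grip":0.5,"x":0.4,"y":0.05,"z":0.05,"spin":0},
    {"grip":0.5,"x":0.4,"y":0.03,"z":0.03,"spin":0},
    {"grip":0.5,"x":0.4,"y":0.03,"z":0.03,"spin":0},
    {"grip":0.5,"x":0.4,"y":0.03,"z":0.02,"spin":0},
    {"grip":0.5,"x":0.4,"y":0.03,"z":0,"spin":0}
  ]
}}

```text
time_s: 19.5
tcp_pos: [0.5779, 0.0152, 0.0386]
tcp_rot: [-176.5, 0.1, 82.7]
ft_force: [-6.9, -23.4, 1.0]
width: 0.0435
```

```bash
python3 -c "
from h import *
print(where());s=sense();print(s['ft_force'],s['moment'],s['tcp_rot'])"
```

```text
(np.float64(10.497962650649093), np.float64(30.033548398759393), np.float64(38.550163711689414), np.float64(90.462252070851))
[ -6.8516 -23.3946   0.9951] [-4.2504  0.8664 -0.1045] [-176.5056    0.1131   82.7123]
```

Request:
{"op": "move_arm", "data": {
  "increments": [
    {"grip":0.5,"x":0.1,"y":0,"z":0,"spin":0},
    {"grip":0.5,"x":0.15,"y":0,"z":0,"spin":0},
    {"grip":0.5,"x":0.2,"y":0,"z":0,"spin":0},
    {"grip":0.5,"x":0.2,"y":0,"z":0,"spin":0},
    {"grip":0.5,"x":0.2,"y":0,"z":0,"spin":0}
  ]
}}

```text
time_s: 20.12
tcp_pos: [0.5778, 0.0151, 0.0389]
tcp_rot: [-176.4, 0.9, 82.8]
ft_force: [-2.5, -11.7, 1.1]
width: 0.0433
```

```bash
python3 -c "
from h import *
print(where());s=sense();print(s['ft_force'],s['moment'],s['tcp_rot']);snap('wrist','w12')"
```

```text
(np.float64(10.458021844243897), np.float64(29.86250096116174), np.float64(38.858697452765576), np.float64(90.53356263638672))
[ -2.4855 -11.6876   1.0917] [-1.9974  0.3621 -0.2585] [-176.3543    0.9393   82.7836]
```

View pics/w12.png

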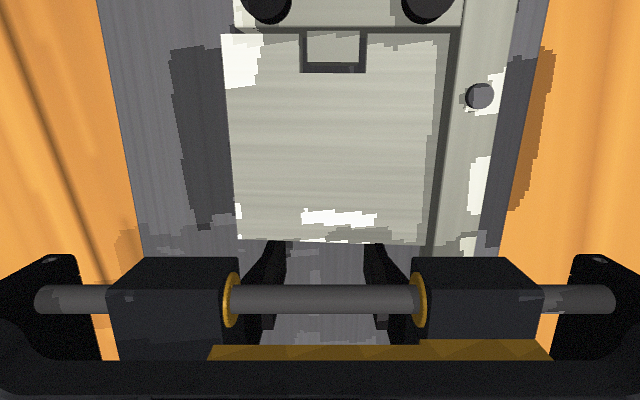

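The last view shows the notch around the key (305–362, 30–66) with the plate's top edge on the stop at row 33. Its right edge lies along the rail, from (448,33) to (426,246). I'll check the numbers and find the edges by code.

```bash
python3 - <<'E'
from h import *
plateh('w12',[[222,33],[448,33],[426,246],[236,239]])
g=cv2.cvtColor(cv2.imread('pics/w12.png'),cv2.COLOR_BGR2GRAY).astype(int)
L=[];Rr=[];T=[]
for r in range(90,235,10):
    row=g[r,395:475]; print(r,''.join('%4d'%v for v in row[10:70:2]))
E
```

```text
plate -0.04281528893211666 [11.2038 90.377 ] 1.055467497430378
[[-38.2764 140.8763]
 [ 60.7183 140.7475]
 [ 62.2219  39.8903]
 [-39.8485  39.994 ]]
90  190 193 193 190 191 190 192 195 193 192 194 193 193 191 192 139 140 143 144 119  66  64  65  63 100 165 177 179 178 178
100  189 188 190 189 189 189 193 192 188 194 193 190 192 190 187 144 146 144 139  64  71  68  66  72 142 177 179 124 122 128
110  185 186 188 187 187 187 187 189 190 186 186 187 191 189 138 141 142 146  77  69  67  63  67 124 180 180 174 178 172 174
120  183 186 185 185 183 184 181 183 184 185 184 187 186 180 137 141 139 141  65  64  67  64  99 160 172 181 174 175 174 171
130  185 183 185 187 185 188 188 186 184 188 188 189 186 188 143 141 143  59  64  69  64  69 134 172 172 170 174 171 172 170
140  185 183 180 182 183 181 184 182 180 184 188 134 140 139 139 139 117  70  67  63  63 119 176 172 176 172 169 173 172 172
150  186 183 183 179 182 180 182 183 183 183 177 139 141 143 140 138  61  67  60  62  91 153 170 176 174 169 169 168 168 169
160  183 181 180 181 180 182 184 182 182 183 140 136 141 142 142  74  69  67  
[... 221 characters left out ...]
139 139 138  60  63  61  64  76 147 168 171 166 164 163 166 165 167 167 170
190  177 170 178 173 170 176 172 176 175 176 140 139 136 115  65  63  63  62 128 171 168 167 166 161 167 166 168 167 165 170
200  175 174 172 174 174 177 175 176 178 134 137 140 138  64  67  65  61 109 167 166 166 164 166 170 163 165 164 167 169 167
210  166 166 165 166 169 168 165 167 165 131 131 129  92  71  67  65  77 139 166 165 167 163 162 162 162 162 161 167 164 162
220  178 176 174 174 173 175 173 175 171 135 136 134  62  64  61  66 129 168 166 163 161 159 166 162 158 166 165 169 164 164
230  179 181 179 180 179 181 138 142 140 143 140  81  68  65  62 106 163 161 164 161 161 159 159 161 158 167 162 163 163 162
```

```bash
python3 - <<'E'
from h import *
f=lambda uv,z:((onplane('w12',uv,z)[:,:2]-JT)@rz(JA)*1e3)
print('plate edge',f([[443.5,90],[435.5,160],[427,230]],.022));print('rail top',f([[453.3,90],[444.3,160],[435,230]],.035))
print('stop top edge/plate top',f([[250,28],[440,28]],.035),f([[250,33.5],[440,33.5]],.022))
E
```

```text
plate edge [[ 61.6771 117.6465]
 [ 61.831   85.718 ]
 [ 61.7536  49.0352]]
rail top [[ 61.9879 117.4373]
 [ 61.9706  88.2136]
 [ 61.8112  54.6365]]
stop top edge/plate top [[-21.8597 140.5071]
 [ 53.8357 140.3488]] [[-25.5881 140.6603]
 [ 57.37   140.559 ]]
```

Request:
{"op": "move_arm", "data": {
  "increments": [
    {"grip":0.5,"x":0.2,"y":0,"z":0,"spin":0},
    {"grip":0.5,"x":0.2,"y":0,"z":0,"spin":0},
    {"grip":0.5,"x":0.2,"y":0,"z":0,"spin":0},
    {"grip":0.5,"x":0.2,"y":0,"z":0,"spin":0},
    {"grip":0.5,"x":0.2,"y":0,"z":0,"spin":0}
  ]
}}

```text
time_s: 20.8
tcp_pos: [0.5779, 0.0153, 0.0391]
tcp_rot: [-176.2, 1.9, 82.9]
ft_force: [-3.5, -10.6, -0.1]
width: 0.0433
```

Request:
{"op": "move_arm", "data": {
  "increments": [
    {"grip":0.5,"x":0.25,"y":0.03,"z":0,"spin":0},
    {"grip":0.5,"x":0.25,"y":0.03,"z":0,"spin":0},
    {"grip":0.5,"x":0.25,"y":0.03,"z":0,"spin":0},
    {"grip":0.5,"x":0.25,"y":0.03,"z":0,"spin":0},
    {"grip":0.5,"x":0.25,"y":0.03,"z":0,"spin":0}
  ]
}}

```text
time_s: 21.42
tcp_pos: [0.5782, 0.0157, 0.0395]
tcp_rot: [-175.8, 3.0, 83.0]
ft_force: [-5.0, -13.0, 1.6]
width: 0.0435
```

Request:
{"op": "move_arm", "data": {
  "increments": [
    {"grip":0.5,"x":-0.3,"y":0,"z":0,"spin":0},
    {"grip":0.5,"x":-1,"y":0,"z":0,"spin":0},
    {"grip":0.5,"x":-1,"y":0,"z":-1,"spin":0},
    {"grip":0.5,"x":0,"y":0,"z":-2,"spin":0},
    {"grip":0.5,"x":0,"y":0,"z":0,"spin":0}
  ]
}}

```text
time_s: 22.05
tcp_pos: [0.5802, -0.0053, 0.0727]
tcp_rot: [-176.1, 2.8, 82.9]
ft_force: [1.2, -0.6, 0.2]
width: 0.0437
```

```bash
python3 -c "
from h import *
print(where());s=sense();print(s['ft_force'],s['tcp_rot']);snap('wrist','w13')"
```

```text
(np.float64(15.600501812188918), np.float64(9.959534684320802), np.float64(72.72346476479962), np.float64(90.62793569659513))
[ 1.2488 -0.5902  0.2273] [-176.0963    2.7974   82.8779]
```

View pics/w13.png

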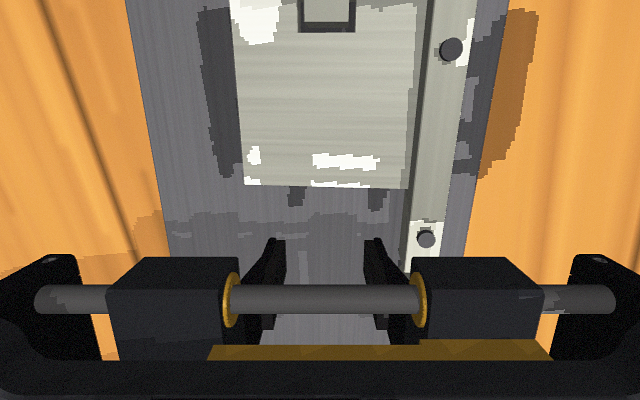

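The plate stays home after the release: notch around the key at (327,30), trailing edge from (244,184) to (408,188), robot clear. One numeric gap check, then I hand in.

```bash
python3 - <<'E'
from h import *
g=cv2.GaussianBlur(cv2.cvtColor(cv2.imread('pics/w13.png'),cv2.COLOR_BGR2GRAY),(1,5),0).astype(int)
f=lambda uv,z:((onplane('w13',uv,z)[:,:2]-JT)@rz(JA)*1e3)
for r in (20,60,100,140,180):
    row=g[r,395:445];d=np.where(row<100)[0]+395
    print(r,d.min(),d.max(),f([[d.min()-.5,r]],.022)[0],f([[d.max()+.5,r]],.035)[0])
print(f([[244.5,184.5],[400,188]],.022))
print(sense()['time_s'],finish_job())
E
```

```text
20 425 431 [ 61.224  130.1866] [ 61.8368 128.0345]
60 421 444 [ 61.2765 111.5858] [ 70.1729 110.782 ]
100 417 422 [61.3334 91.4591] [61.7031 92.0384]
140 413 418 [61.395  69.6106] [61.8891 71.7331]
180 409 413 [61.4622 45.8097] [61.5455 49.6001]
[[-38.7935  40.0508]
 [ 56.8978  40.6536]]
the job is handed in; nothing more can be done
22.1 None
```

The plate is home: its notch is over the key and it sits flush against both the rail and the stop. I handed the job in at 22.1 s with the robot touching nothing.

**What I did:** I pushed the plate against the post with closed fingers and pivoted it clockwise from +90° until it lay flat on the rail. I then slid it about 115 mm along the rail with the fingers half open. I held it against the stop at about 11–13 N for roughly 1.9 s and backed off.

**Last checks:**
- **Pressed against the stop:** yaw was about 0°, and the gaps to the rail and the stop were both within about 0.3 mm.
- **After release:** the last picture shows the notch still around the key. The rail gap read 0.1–0.6 mm, which is about the limit of the picture's resolution. The plate's edges read as parallel to the rail to about 0.1–0.4°. The stop edge was out of that view, so I did not re-measure that gap.

**What did not go as planned:**
- **Force over the limit:** the first touch on the stop read about 24 N for a moment, above the 20 N asked.
- **Stall near 5°:** the pivot stuck because the tool tilted under load and pressed down on the plate. I straightened the tool by pressing and dragging the fingertips on the bare bed, at about 20 N total. Then I finished the turn by pushing and dragging together.
- **Stop position:** the pressed-home view put the stop face at jig y of about 140 mm, against about 134.5 mm in the first top view. I relied on the force and on the gap seen in the same picture.

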